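Feed a shelf cleat home in the sizing jig

ROBOT

A 7-joint arm with a two-finger parallel gripper is mounted at the origin on the work surface. World frame = base frame: x ahead of the robot, y to its left, z up, the work surface at z = 0. Lengths are in m, angles in rad, forces in N, time in s.
With the tool pointing down it reaches from about 0.425 to 0.825 m from the base axis. Payload 3.6 kg.
Tool frame: the origin (TCP) lies at the very end of the fingers, on their centre line; the grasp point (between the pads) lies 19 mm behind it (robot.grip_depth is the distance from the TCP to the grasp point, in m); x points along the fingers, y is the direction in which the jaws open and shut, and the axes are right-handed (so a half turn about x gives the same grasp; the last joint's range is limited). The gripper opens to 85 mm and grips with 20 to 120 N. Pads are 22 mm wide; open, the fingers measure 114 mm over their backs; the gripper's body (76 mm by 85 mm) begins 54 mm behind the grasp point. The pads swing forward as they close: fully open they stand 13 mm farther back than shut.
Start: joints at [-1.339, 0.615, -0.013, 1.423, 0.008, 1.103, -0.04], TCP at [0.166, 0.628, 0.231] pointing down, gripper open.
Joint ranges: [-3.12, 3.12], [-0.3, 2.06], [-1.34, 1.32], [0.26, 2.42], [-1.36, 4.5], [0.01, 1.98], [-2.84, 2.84]. Speed limits (rad/s): [2.79, 2.79, 3.14, 3.14, 3.14, 3.14, 3.14].

INTERFACE

Orientations are given as a 3x3 rotation matrix whose columns are the frame's x, y, z axes.
In Python, from workcell import robot gives the robot as it stands. Calls block until the motion is done:
- robot.goto(position, orientation): joint-space move of the TCP to a pose.
- robot.move_straight(position, vel=0.15, ori=None, guard=None): straight line of the TCP; ori=None keeps the orientation; vel is the mean speed in m/s. With guard (N) it stops when the force on the tool has changed by that much, and returns True; else False.
- robot.set_joints(angles): joint-space move.
- robot.gripper_open() and robot.clamp(squeeze=None): open the fingers fully, or close them until they stop; squeeze is the grip in N (None keeps the last).
- robot.pause(seconds).
- robot.solve_ik(position, orientation): joint angles nearest the present ones, or None.
- robot.state(): the state.
- robot.get_image(name): name is "scene" or "top"; returns a dict with "pixels" (420x560x3 uint8, red, green, blue), "K" (3x3 intrinsics, pixels), "dist" ([k1, k2, p1, p2, k3] as OpenCV has them; the pictures are not rectified), "view" (4x4, takes a point from world to camera coordinates). Camera axes: x right, y up, looking along -z (the intrinsics and any distortion apply to the point x, -y, -z); pixel columns grow to the right and rows downward; lengths in m; the calibration is good to about 2 mm. A picture is of the moment at which its call begins. There is no depth.
A pose or a line that the arm cannot do raises robot.PlanningError and nothing moves.
- robot.sign_off(): hands the job in, once; it reports no verdict.
The state is a dict: "t": time; "joints": joint angles; "qd": joint speeds; "joint_torque": joint torques, N m; "position": TCP position; "tcp_rot": TCP orientation; "wrist_force": force on the tool from outside, world axes, zero at the start; "torque": the same for the moment, N m; "grip_width": finger opening in m.
Only numpy, scipy, OpenCV 4.12 (cv2) and the standard library are available. Lean on these libraries where they do the work, as an engineer would, in place of code of your own. Each camera call takes 0.05 s, during which the arm holds its last target.

TASK

We are repairing the china cupboard. Pick up the wooden push stick from the cork mat and use its thin blade, never the fingers, to feed the small wooden slat lying in the jig's trough along the narrow covered channel, past the sprung shoe, until it is pressed firmly home against the adjusting screw of the stop; find it by feel, because the stop is held only by friction and must not be pushed off its setting. Then draw the stick out and lay it back on the mat, leaving the slat home and everything else on the table where it is.

Things in the scene. Friction and masses are not known exactly. Their poses are not given: they have to be found in the camera images.
- jig: Fixed wooden jig (all sizes in mm), 310 long, 96 wide, 36 high. Origin: on its underside, on the centre line, at the mouth of the covered channel; +x is the feeding direction, z up. Base 12 thick: the floor of trough and channel is 12 above the table. From x = -140 to -25 an open trough, 30 wide, with rails 10 high (tops 22 above the table), open at the rear end x = -140.
- mouth (a point): Centre of the channel's mouth, on its floor (jig x = 0). Flared cheeks 25 mm long, tops 30 above the table, narrow the trough from 30 to 20 before it. From here to jig x = 170 runs the channel, 20 wide and 18 high, under two lips (tops 36 above the table) that leave a 12 wide slot along the middle through which slat and stop are seen.
- shoe: Brass shoe in the channel's left (+y) wall, jig x = 58 to 104 mm, with a long ramp, reaching to 6 from the centre line; a weak spring presses it in and it gives way outwards. Origin: its inner face, at jig x = 88. It presses the slat's side with about 4 N: pushing the slat past takes about 3 to 10 N (hidden friction), first rising where the slat's nose meets it.
- slat: Loose hardwood slat, 60 mm long (x), 18 wide (y), 14 high, about 30 g. Origin: centre of its underside. At the start it lies in the trough, roughly along the jig, its origin 100 to 70 behind the channel's mouth. Home, its front end touches the head of the stop's screw.
- stop: Aluminium stop block in the channel, round dark knob (18 mm across) above the slot. Origin: its face towards the slat, on the channel floor, 140 to 150 mm past the mouth. A steel adjusting screw, head 12 across, stands out of that face towards the slat by 4 to 34, differently each time and not measured: the slat butts on its head. The block is held by friction and slides at about 11 N; shifting it 2 mm spoils it.
- stop_top (a point): Centre of the top of the stop's knob, 16 mm past the block's face (jig x direction), 48 mm above the table. Firmly home: the slat bears on the screw's head with 4 N or more for a third of a second; a push about 7 N above the steady drag, held for half a second, serves.
- stick: Loose wooden push stick, about 100 g, lying on the mat on its sole. Origin: on its underside, below the middle of the upright grip block, which is 50 mm long (x), 22 wide (y) and 55 high, the part to grasp across its width from above. A blade 10 wide and 10 high runs from the block along +x, in the plane of the sole, to its flat end 140 ahead of the origin.
- stick_tip (a point): Centre of the flat end of the stick's blade, 140 mm ahead of the stick's origin and 5 above its sole.
- mat: Fixed cork mat 240 (x) by 150 mm (y), 3 thick. Origin: centre of its underside. At the start the stick lies on it, and must finally lie on it.
- mug: White mug, 80 mm across, 90 high, bystander. Origin: centre of its underside.
- jar: Glass jar, 64 mm across, 100 high, bystander. Origin: centre of its underside.
- glue: White glue bottle, 52 mm across, 150 high, bystander. Origin: centre of its underside.
- offcut: Loose wooden offcut 95 x 28 x 18 mm, bigger than the slat, bystander. Origin: centre of its underside.
- driver: Screwdriver lying on the table, bystander. About 200 mm long along x, handle towards -x.
- saucer: Blue plate, 140 mm across, 20 high, bystander. Origin: centre of its underside.
Things that resemble listed ones, but are neither listed nor needed, are in the scene too. What is shaped like the stick but blue or turquoise is not meant.

How it is judged:
By the outcome, as a careful person would: the job done as asked, in the order asked, and still so for the second after the job is handed in, with the robot touching nothing.
It also fails if it takes over 70 s, if anything falls off the work surface, if the arm or the gripper's body presses on something with over 40 N, if the wrist force passes 120 N, or if a joint passes its speed limit or range.

## Working session

There is one attempt and no reset: what is moved stays moved. The work goes in short steps, each a Python script; the robot and the scene stay as the last script left them, time stands still between calls to the robot, and variables do not carry over. Pictures are saved under pics/ and viewed, and the job is handed in when it is done.

```bash
ls; mkdir -p pics
python3 - <<'E'
from workcell import robot
import cv2,numpy as np,pickle
for n in ("scene","top"):
    im=robot.get_image(n); pickle.dump(im,open(f'{n}0.pkl','wb'))
    cv2.imwrite(f'pics/{n}0.png',im["pixels"][:,:,::-1])
    print(n,im["K"],im["dist"],im["view"])
s=robot.state();print(s["t"],s["position"],s["wrist_force"],s["grip_width"],robot.grip_depth)
E
```

```text
pics
scene [[425.91564129   0.         272.54550145]
 [  0.         425.91564129 204.35285608]
 [  0.           0.           1.        ]] [-0.00554688  0.          0.          0.          0.        ] [[-0.5856652   0.81054659  0.00323906  0.3393429 ]
 [-0.44650732 -0.32595647  0.83329682  0.18961405]
 [ 0.67648169  0.48658669  0.55281635 -1.43959979]
 [ 0.          0.          0.          1.        ]]
top [[465.74571705   0.         279.86898553]
 [  0.         465.74571705 207.23693603]
 [  0.           0.           1.        ]] [-0.14957341  0.          0.          0.          0.        ] [[-2.52574972e-02 -9.99680913e-01 -3.63038045e-04 -2.01918649e-02]
 [ 9.93887253e-01 -2.51501551e-02  1.07496969e-01 -5.61876918e-01]
 [-1.07471799e-01  2.35428551e-03  9.94205346e-01 -1.15015788e+00]
 [ 0.00000000e+00  0.00000000e+00  0.00000000e+00  1.00000000e+00]]
0.1 [0.16552946 0.62784292 0.23022676] [-0.01835907 -0.19455059 -0.54380385] 0.08540532471007915 0.0187
```

View pics/scene0.png

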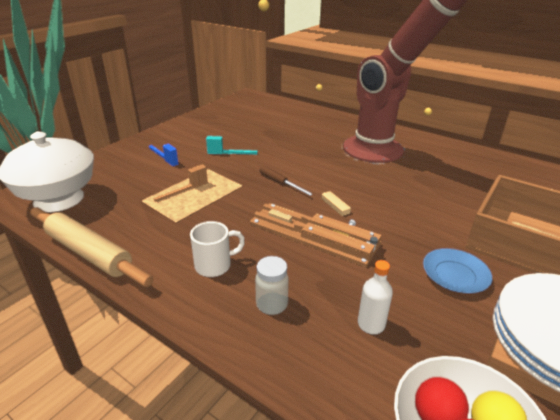

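View pics/top0.png

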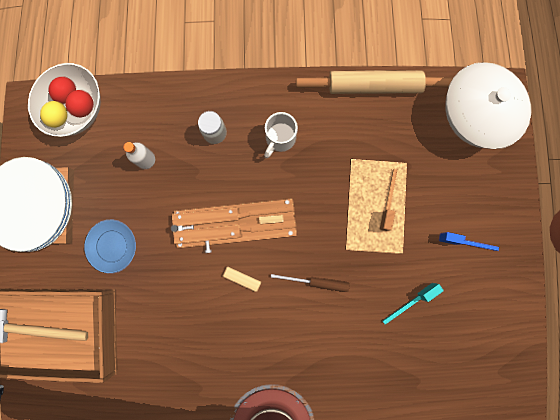

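```bash
cat > h.py <<'E'
import numpy as np,cv2,pickle
def ray(im,u,v):
    p=cv2.undistortPoints(np.array([[[u,v]]],float),im["K"],np.array(im["dist"],float))[0,0]
    V=np.array(im["view"]);R=V[:3,:3];t=V[:3,3]
    return -R.T@t, R.T@np.array([p[0],-p[1],-1.])
def plane(im,u,v,z):
    c,d=ray(im,u,v); return c+d*(z-c[2])/d[2]
def proj(im,P):
    V=np.array(im["view"]);q=V[:3,:3]@np.array(P,float)+V[:3,3]
    q=np.array([[q[0],-q[1],-q[2]]])
    return cv2.projectPoints(q,np.zeros(3),np.zeros(3),im["K"],np.array(im["dist"],float))[0][0,0]
def tri(ims,uvs):
    A=np.zeros((3,3));b=np.zeros(3)
    for im,(u,v) in zip(ims,uvs):
        c,d=ray(im,u,v);d=d/np.linalg.norm(d);M=np.eye(3)-np.outer(d,d);A+=M;b+=M@c
    return np.linalg.solve(A,b)
E
python3 - <<'E'
import pickle,cv2
from h import *
T=pickle.load(open('top0.pkl','rb'));S=pickle.load(open('scene0.pkl','rb'))
def crop(im,x0,y0,x1,y1,k,n):
    cv2.imwrite(n,cv2.resize(im["pixels"][y0:y1,x0:x1,::-1],None,fx=k,fy=k,interpolation=cv2.INTER_CUBIC))
crop(T,165,190,305,255,5.7,'pics/jt.png')
crop(T,340,150,415,260,5.4,'pics/st.png')
crop(S,135,160,250,220,6.8,'pics/ss.png')
crop(S,245,185,390,270,5.5,'pics/js.png')
E
```

```text
(no output)
```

View pics/jt.png

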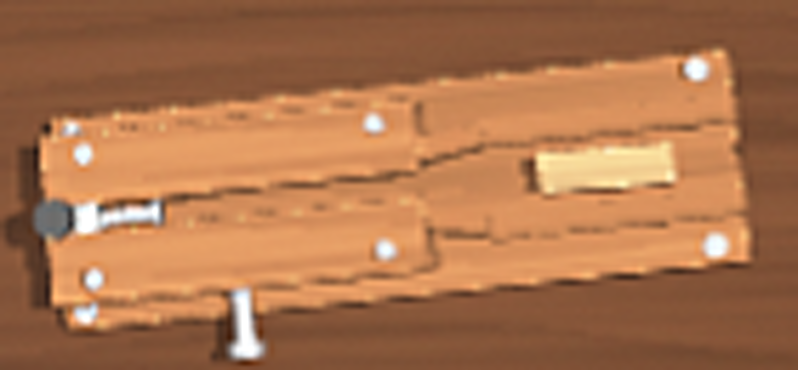

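View pics/st.png

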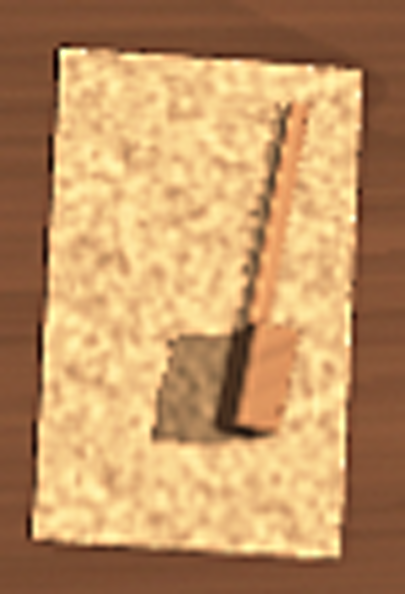

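View pics/ss.png

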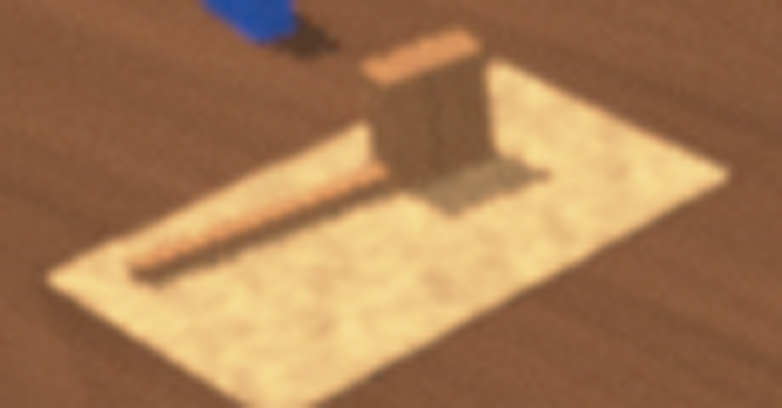

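View pics/js.png

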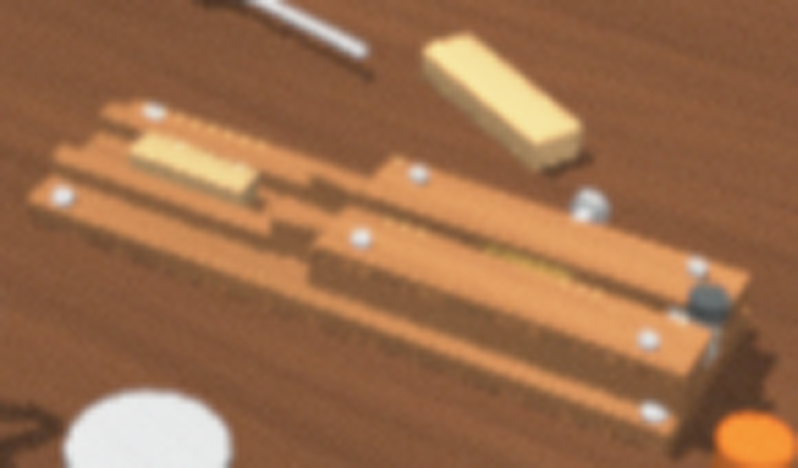

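Run:
```python
import pickle,cv2
from h import *
np.set_printoptions(precision=4,suppress=True)
T=pickle.load(open('top0.pkl','rb'));S=pickle.load(open('scene0.pkl','rb'))
def t(u,v): return (u+.5)/5.7-.5+165,(v+.5)/5.7-.5+190
def s(u,v): return (u+.5)/5.5-.5+245,(v+.5)/5.5-.5+185
P=lambda u,v,z:plane(T,*t(u,v),z)
Q=lambda u,v,z:plane(S,*s(u,v),z)
print('rear corners',P(723,50,.022),P(750,260,.022))
print('rear trough edges',P(737,124,.022),P(746,215,.022))
print('lip front upper',P(418,100,.036),P(420,165,.036),'lower',P(425,200,.036),P(435,268,.036))
print('slot', P(65,205,.036))
print('knob top',P(52,220,.048),'scene',Q(709,295,.048), 'tri',tri([T,S],[t(52,220),s(709,300)]))
print('far base corners',P(45,120,.012),P(68,328,.012))
print('screws tri', [tri([T,S],[t(*a),s(*b)]) for a,b in [((697,69),(62,196)),((716,245),(153,111)),((373,123),(360,237)),((386,249),(418,174)),((83,154),(648,340)),((93,278),(697,268))]])
print('slat T',[P(u,v,.026) for u,v in [(535,152),(672,143),(675,180),(540,192)]])
print('slat S',[Q(u,v,.026) for u,v in [(130,154),(150,134),(258,173),(243,193)]])
print('screwhead',P(160,212,.021+.006),P(100,217,.025))
# stick
t2=lambda u,v:((u+.5)/5.4-.5+340,(v+.5)/5.4-.5+150)
s2=lambda u,v:((u+.5)/6.8-.5+135,(v+.5)/6.8-.5+160)
print('block T',[plane(T,*t2(u,v),.058) for u,v in [(256,325),(300,325),(278,432),(238,430)]])
print('block S',[plane(S,*s2(u,v),.058) for u,v in [(362,70),(460,28),(482,48),(378,84)]])
print('tip T',plane(T,*t2(298,103),.013),'S',plane(S,*s2(142,265),.013))
print('mat',[plane(T,*t2(u,v),.003) for u,v in [(62,47),(362,70),(340,556),(33,540)]])
```

```text
rear corners [ 0.5842 -0.0645  0.022 ] [ 0.4897 -0.074   0.022 ]
rear trough edges [ 0.5507 -0.0699  0.022 ] [ 0.5098 -0.0727  0.022 ]
lip front upper [0.5635 0.0715 0.036 ] [0.5346 0.0711 0.036 ] lower [0.5191 0.0691 0.036 ] [0.4889 0.0652 0.036 ]
slot [0.5206 0.2297 0.036 ]
knob top [0.5132 0.2328 0.048 ] scene [0.5148 0.2316 0.048 ] tri [0.5138 0.2326 0.0453]
far base corners [0.5613 0.2442 0.012 ] [0.4667 0.234  0.012 ]
screws tri [array([ 0.5771, -0.053 ,  0.0132]), array([ 0.4973, -0.0594,  0.0143]), array([0.5538, 0.0907, 0.039 ]), array([0.4979, 0.0862, 0.0382]), array([0.5433, 0.2204, 0.0379]), array([0.4881, 0.2161, 0.0383])]
slat T [array([0.54  , 0.0206, 0.026 ]), array([ 0.5425, -0.0406,  0.026 ]), array([ 0.5259, -0.0415,  0.026 ]), array([0.5221, 0.0187, 0.026 ])]
slat S [array([ 0.5468, -0.0371,  0.026 ]), array([ 0.5282, -0.0393,  0.026 ]), array([0.5248, 0.0187, 0.026 ]), array([0.5417, 0.0219, 0.026 ])]
screwhead [0.5172 0.1887 0.027 ] [0.5157 0.2163 0.025 ]
block T [array([ 0.5451, -0.3012,  0.058 ]), array([ 0.5445, -0.3218,  0.058 ]), array([ 0.4954, -0.3091,  0.058 ]), array([ 0.4968, -0.2904,  0.058 ])]
block S [array([ 0.5474, -0.3157,  0.058 ]), array([ 0.497 , -0.3087,  0.058 ]), array([ 0.5044, -0.289 ,  0.058 ]), array([ 0.5519, -0.302 ,  0.058 ])]
tip T [ 0.6571 -0.3382  0.013 ] S [ 0.6575 -0.3339  0.013 ]
mat [array([ 0.6892, -0.2254,  0.003 ]), array([ 0.6749, -0.3739,  0.003 ]), array([ 0.4377, -0.35  ,  0.003 ]), array([ 0.45  , -0.2014,  0.003 ])]
```

Candidates: stick – brown one on the mat, top (389,205) / scene (190,187); decoys are the blue one (470,242) and the turquoise one (415,303). Slat – light piece in the trough (271,219); the offcut (241,279) is bigger and off the jig. The crops confirm the brown stick, with its block at the robot end and its blade pointing away, and show the stop's knob at (174,228) with its screw head at about (193,227).

```bash
cat >> h.py <<'E'
def rot(yaw,flip=0):
    c,s=np.cos(yaw),np.sin(yaw); k=-1 if flip else 1
    x=np.array([0,0,-1.]);y=k*np.array([-s,c,0]);return np.stack([x,y,np.cross(x,y)],1)
JD=np.array([-0.0783,0.997]);JD/=np.linalg.norm(JD);JN=np.array([-JD[1],JD[0]])
JY=np.arctan2(JD[1],JD[0])
M=np.array([.527,.0695])
def jig(x,y=0): return M+JD*x+JN*y
SO=np.array([.522,-.3047]);SY=np.deg2rad(-13)
E
python3 - <<'E'
from workcell import robot
from h import *
np.set_printoptions(precision=3,suppress=True)
s=robot.state();print(s["tcp_rot"])
for f in (0,1):
    for n,p,z,y in [('stick',SO,.2,SY),('stick',SO,.025,SY),('c',jig(-.25),.036,JY),('home',jig(-.06),.036,JY)]:
        print(f,n,p,robot.solve_ik([*p,z],rot(y,f)))
E
```

```text
[[-0.001  0.255  0.967]
 [-0.002  0.967 -0.255]
 [-1.    -0.002  0.   ]]
0 stick [ 0.522 -0.305] [ 0.103  0.65   0.665  1.618 -0.45   1.032  2.248]
0 stick [ 0.522 -0.305] [ 0.525  0.801 -0.053  1.743  0.068  0.599  1.775]
0 c [ 0.547 -0.18 ] [-0.315  1.076  1.13   1.844 -1.15   1.059 -1.759]
0 home [0.532 0.01 ] [ 0.224  0.753 -0.442  1.941  0.569  0.574  2.618]
1 stick [ 0.522 -0.305] [-0.037  0.75   0.967  1.622 -0.668  1.134 -0.697]
1 stick [ 0.522 -0.305] [ 0.244  0.841  0.418  1.753 -0.516  0.659 -0.844]
1 c [ 0.547 -0.18 ] [ 0.123  0.768  0.253  1.831 -0.321  0.582  0.656]
1 home [0.532 0.01 ] [-0.195  0.723  0.21   1.954 -0.295  0.494  0.303]
```

Run:
```python
from workcell import robot
from h import *
np.set_printoptions(precision=3,suppress=True)
robot.goto([*SO,.15],rot(SY,1))
s=robot.state();print(s["t"],s["position"],s["joints"],s["wrist_force"])
print(robot.solve_ik([*SO,.025],rot(SY,1)))
hit=robot.move_straight([*SO,.025],vel=.12,guard=8)
s=robot.state();print(hit,s["t"],s["position"],s["joints"],s["wrist_force"])
for n in ("scene","top"):
    im=robot.get_image(n); cv2.imwrite(f'pics/{n}1.png',im["pixels"][:,:,::-1])
```

```text
3.5917 [ 0.523 -0.304  0.15 ] [ 0.002  0.784  0.877  1.676 -0.691  1.021 -0.68 ] [ 0.672  0.74  -0.219]
[ 0.073  0.931  0.74   1.758 -0.849  0.804 -0.558]
False 4.7833 [ 0.522 -0.305  0.026] [ 0.073  0.93   0.742  1.758 -0.85   0.805 -0.558] [ 0.761 -0.305 -0.15 ]
```

View pics/scene1.png

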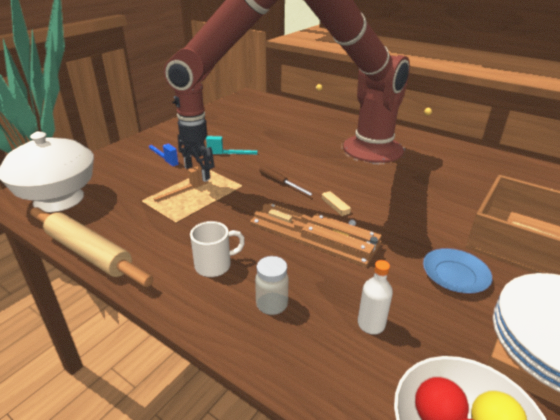

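The gripper straddles the stick's block at scene (200,180), and nothing has been disturbed. Next I clamp and lift.

Run:
```python
from workcell import robot
from h import *
np.set_printoptions(precision=3,suppress=True)
robot.clamp(90)
s=robot.state();print(s["t"],s["position"],s["grip_width"],s["wrist_force"])
robot.move_straight([*SO,.13],vel=.15)
s=robot.state();print(s["t"],s["position"],s["wrist_force"])
p=jig(-.29)
robot.goto([*p,.10],rot(JY,1))
s=robot.state();print(s["t"],p,s["position"],s["joints"],s["wrist_force"])
robot.pause(.2)
for n in ("scene","top"):
    im=robot.get_image(n); pickle.dump(im,open(f'{n}2.pkl','wb'));cv2.imwrite(f'pics/{n}2.png',im["pixels"][:,:,::-1])
    g=p-JD*0
    x=(210,130,330,230,6.6) if n=="scene" else (230,180,390,290,5)
    c=im["pixels"][x[1]:x[3],x[0]:x[2],::-1]
    if n=="scene": c=im["pixels"][150:250,200:320,::-1]
    cv2.imwrite(f'pics/{n}2c.png',cv2.resize(c,None,fx=5,fy=5,interpolation=cv2.INTER_CUBIC))
    print(n,proj(im,[*jig(-.15),.10-.022+.005]))
```

```text
5.4833 [ 0.522 -0.305  0.025] 0.02083987303568798 [-0.697 -0.347  1.202]
6.3333 [ 0.522 -0.304  0.129] [-0.075  0.542 -1.177]
7.5917 [ 0.55 -0.22] [ 0.549 -0.22   0.1  ] [ 0.127  0.703  0.356  1.747 -0.335  0.752  0.729] [ 1.091  0.042 -0.646]
scene [256.283 186.684]
top [298.972 213.644]
```

View pics/scene2c.png

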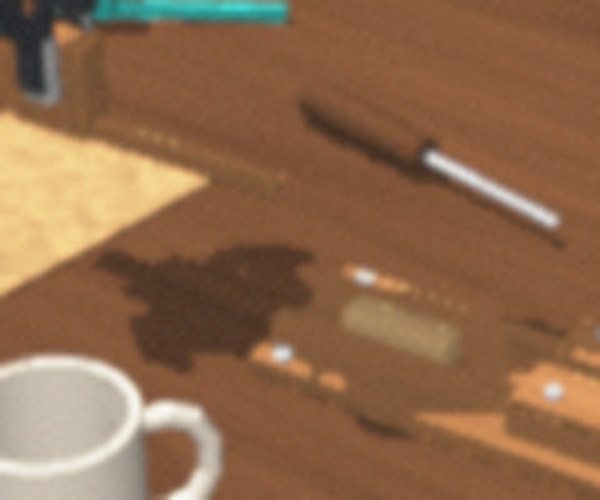

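View pics/top2c.png

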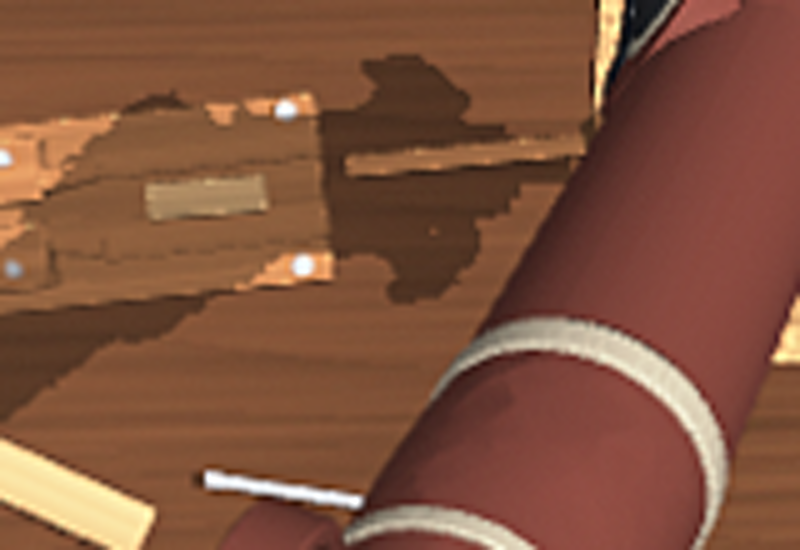

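The tip appears at top (299,213) and scene (257,187), within 1 px of the prediction, so the grasp is true. I'll lower it, advance to touch the slat, and see how the forces read.

```bash
cat >> h.py <<'E'
def fwd(s): return -float(np.dot(np.array(s["wrist_force"])[:2],JD))   # resistance to feed, N
def tipx(s): return float((np.array(s["position"])[:2]-M)@JD)+.14
E
python3 - <<'E'
from workcell import robot
from h import *
robot.move_straight([*jig(-.29),.036],vel=.1,guard=6)
robot.pause(.2)
s=robot.state();print(s["t"],s["position"],tipx(s),fwd(s),s["wrist_force"])
r=robot.move_straight([*jig(-.256),.036],vel=.06,guard=4)
for k in range(4):
    s=robot.state();print(r,s["t"],s["position"][2],tipx(s),round(fwd(s),2),s["wrist_force"]);robot.pause(.03)
for k in range(12):
    t=s["t"]; r=robot.move_straight([*jig(-.254+.002*k),.036],vel=.04)
    s=robot.state();print(round(s["t"]-t,2),round(tipx(s),4),round(fwd(s),2),s["wrist_force"].round(1))
E
```

```text
8.8833 [ 0.55020568 -0.21982438  0.03676198] -0.15025310619085513 -0.4302135944255155 [-0.16963041  0.41821627 -2.06906682]
False 9.6 0.036094003971340036 -0.11624896137559987 0.17 [ 0.46276414 -0.13642457 -2.23622004]
False 9.6333 0.03608877995099702 -0.11652743769392432 0.37 [ 0.42102636 -0.33849651 -1.79551888]
False 9.6667 0.036101109645050956 -0.11670217525097554 0.51 [ 0.6430353  -0.46097828 -1.31560752]
False 9.7 0.03608944939311752 -0.11675164429632312 0.67 [-0.6548445  -0.72291524 -1.41826433]
0.28 -0.1139 -0.2 [ 0.5  0.2 -0.9]
0.25 -0.1117 0.22 [-0.7 -0.3 -2. ]
0.25 -0.1098 -0.76 [-0.7  0.7 -1.1]
0.25 -0.1077 0.71 [ 0.2 -0.7 -0.3]
0.25 -0.1057 -0.34 [ 0.8  0.4 -0.9]
0.25 -0.1037 -0.81 [-0.3  0.8 -1.4]
0.25 -0.1017 0.11 [-0.3 -0.1 -1.2]
0.25 -0.0997 0.21 [ 0.2 -0.2 -0.8]
0.25 -0.0977 -0.04 [ 0.6  0.1 -1.4]
0.25 -0.0957 0.61 [-0.6 -0.7 -1.2]
0.25 -0.0937 -0.22 [-0.   0.2 -1.1]
0.25 -0.0917 0.36 [ 0.1 -0.4 -1.4]
```

Run:
```python
from workcell import robot
from h import *
r=robot.move_straight([*jig(-.14-.012),.036],vel=.06,guard=5)
s=robot.state();print(r,s["t"],tipx(s),fwd(s),s["wrist_force"].round(1))
if not r:
  for k in range(1,14):
    r=robot.move_straight([*jig(-.152+.002*k),.036],vel=.03)
    f=[]
    for _ in range(3):
        s=robot.state();f.append(fwd(s));robot.pause(.02)
    print(round(s["t"],2),round(tipx(s),4),round(np.mean(f),2),s["wrist_force"].round(1))
    if np.mean(f)>13: break
im=robot.get_image("top");cv2.imwrite('pics/top3c.png',cv2.resize(im["pixels"][180:270,160:310,::-1],None,fx=5,fy=5,interpolation=cv2.INTER_CUBIC))
```

```text
True 13.4333 -0.057857680059442085 0.07947635075033767 [ 0.3 -0.1 -0.9]
```

View pics/top3c.png

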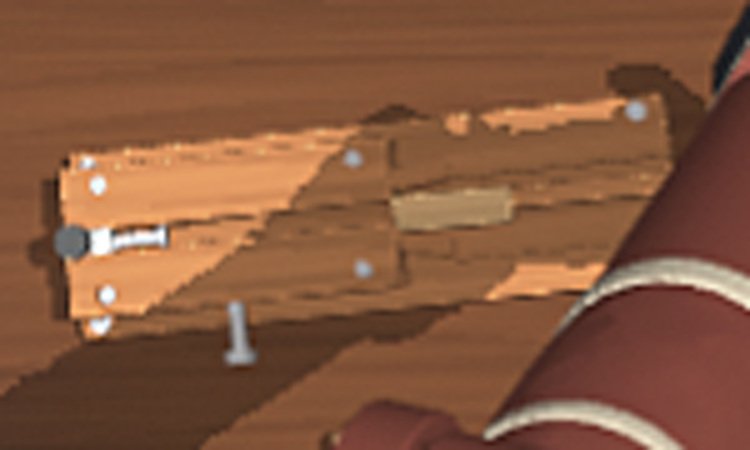

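The nose touched the flare or mouth edge: the slat sits a little towards the upper (−y) cheek, its front at crop (392,212). I'll continue in small steps and watch the force.

```bash
cat >> h.py <<'E'
def rd(robot,n=4):
    f=[]
    for _ in range(n):
        s=robot.state();f.append(fwd(s));robot.pause(.015)
    return s,float(np.mean(f))
E
python3 - <<'E'
from workcell import robot
from h import *
for k in range(0,10):
    r=robot.move_straight([*jig(-.14-.058+.002*k),.036],vel=.03)
    s,f=rd(robot)
    print(round(s["t"],2),round(tipx(s),4),round(f,2),s["wrist_force"].round(1),s["torque"].round(2))
    if f>8: break
im=robot.get_image("top");cv2.imwrite('pics/top4c.png',cv2.resize(im["pixels"][180:270,160:310,::-1],None,fx=5,fy=5,interpolation=cv2.INTER_CUBIC))
E
```

```text
13.78 -0.0582 0.16 [-0.4 -0.7 -1.6] [ 0.02 -0.01  0.03]
14.1 -0.056 -0.41 [-0.3  0.5 -1.6] [-0.07 -0.09 -0.  ]
14.42 -0.0538 -0.12 [-0.3  0.5 -0.7] [-0.    0.01 -0.01]
14.73 -0.0518 0.23 [-0.5 -0.9 -0.5] [ 0.01 -0.06 -0.01]
15.05 -0.0498 -0.12 [ 0.9  0.7 -1. ] [-0.01 -0.04 -0.01]
15.37 -0.0478 -0.32 [ 0.2  0.4 -1.9] [-0.01 -0.03 -0.01]
15.68 -0.0459 0.09 [ 0.6 -0.2 -0.8] [0.02 0.05 0.01]
16.0 -0.0438 -0.22 [ 0.1  0.7 -0.3] [-0.05 -0.    0.02]
16.32 -0.0418 -0.13 [-0.   0.4 -2.5] [-0.01 -0.03  0.  ]
16.63 -0.0398 0.04 [-0.1  0.5 -1. ] [-0.04 -0.   -0.01]
```

View pics/top4c.png

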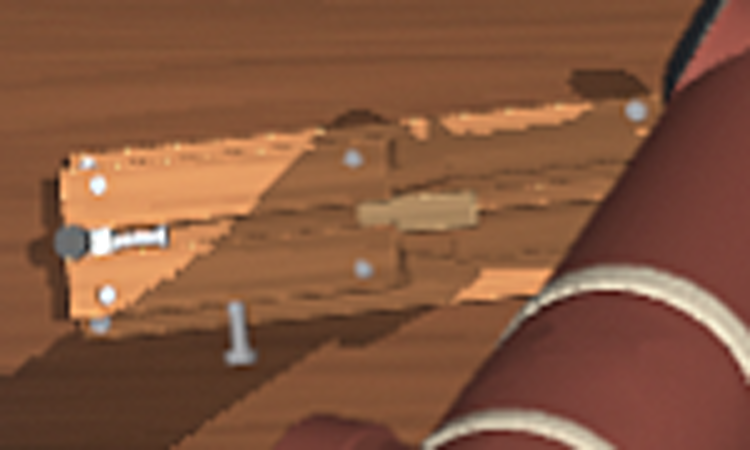

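The slat is in the mouth, with its nose at crop (358,213), moving freely. On to the shoe.

Run:
```python
from workcell import robot
from h import *
r=robot.move_straight([*jig(-.14-.008),.036],vel=.05,guard=7)
s,f=rd(robot);print(r,s["t"],tipx(s),f)
x0=tipx(s)
for k in range(1,20):
    x=x0+.002*k
    if x>.03: break
    r=robot.move_straight([*jig(-.14+x),.036],vel=.03)
    s,f=rd(robot)
    print(round(s["t"],2),round(x,4),round(tipx(s),4),round(f,2),s["wrist_force"].round(1),round(s["position"][2],4))
    if f>13: break
```

```text
False 17.5417 -0.008421258725636677 0.17105282295528285
17.86 -0.0064 -0.0066 -0.46 [-0.3  0.2 -1.5] 0.036
18.18 -0.0044 -0.0043 0.28 [-0.1 -0.2 -1.1] 0.036
18.49 -0.0024 -0.0022 0.19 [ 0.8 -0.2 -1.4] 0.036
18.81 -0.0004 -0.0003 -0.52 [ 0.9  1.1 -1.5] 0.036
19.12 0.0016 0.0017 0.22 [-0.3  0.1 -1.5] 0.036
19.44 0.0036 0.0037 0.19 [-0.4 -0.4 -0.7] 0.036
19.76 0.0056 0.0057 0.36 [-0.6 -0.7 -1.1] 0.036
20.07 0.0076 0.0078 0.3 [-0.4 -0.2 -1.5] 0.036
20.39 0.0096 0.0097 0.06 [ 0.   0.7 -0.4] 0.036
20.71 0.0116 0.0117 0.21 [-0.2 -0.  -1.1] 0.036
21.02 0.0136 0.0136 0.35 [ 0.2 -0.6 -1.5] 0.036
21.34 0.0156 0.0145 2.8 [-0.  -3.  -1.3] 0.0362
21.66 0.0176 0.0162 5.33 [ 0.8 -5.2 -0.1] 0.0363
21.98 0.0196 0.0184 4.65 [ 0.5 -4.2  0.1] 0.0363
22.29 0.0216 0.0204 4.51 [ 1.1 -5.1 -0.3] 0.0363
22.61 0.0236 0.0229 5.07 [ 0.6 -5.   0.8] 0.0361
22.93 0.0256 0.0255 4.5 [ 1.5 -4.4  0.8] 0.036
23.24 0.0276 0.0277 4.23 [ 1.2 -3.7 -0.8] 0.036
23.56 0.0296 0.0298 4.05 [ 0.9 -3.4 -0.2] 0.036
```

Run:
```python
from workcell import robot
from h import *
x=.0296; F=[]
while x<.095:
    x+=.002 if x<.046 else .0007
    r=robot.move_straight([*jig(-.14+x),.036],vel=.03 if x<.047 else .01)
    s,f=rd(robot)
    base=np.median(F[-10:]) if len(F)>3 else 4.2
    print(round(s["t"],2),round(x,4),round(tipx(s),4),round(f,2),round(base,2),s["wrist_force"].round(1))
    if f>base+2.5: break
    F.append(f)
    if s["t"]>42: break
```

```text
23.88 0.0316 0.0317 3.77 4.2 [ 1.5 -2.7 -1.5]
24.19 0.0336 0.0337 3.9 4.2 [ 1.6 -3.6  0.2]
24.51 0.0356 0.0357 3.53 4.2 [ 2.  -2.7  0.3]
24.82 0.0376 0.0378 3.8 4.2 [ 3.4 -4.7 -0.4]
25.14 0.0396 0.0398 3.89 3.78 [ 1.5 -4.1  0.2]
25.46 0.0416 0.0418 3.6 3.8 [ 2.3 -3.8 -1. ]
25.77 0.0436 0.0439 3.45 3.78 [ 1.7 -3.3 -1.2]
26.09 0.0456 0.046 3.3 3.77 [ 1.5 -2.9 -0.7]
26.51 0.0476 0.0478 2.9 3.68 [ 1.2 -2.7 -1.2]
26.82 0.0483 0.0483 3.26 3.6 [ 2.4 -3.7 -0.2]
27.14 0.049 0.049 3.25 3.56 [ 2.4 -3.1 -1.2]
27.46 0.0497 0.0498 3.38 3.49 [ 1.3 -3.4 -1.3]
27.77 0.0504 0.0505 3.1 3.41 [ 2.  -2.4 -0.7]
28.09 0.0511 0.0512 2.78 3.34 [ 1.9 -3.1 -1.6]
28.41 0.0518 0.0519 3.44 3.28 [ 2.5 -2.6 -0.1]
28.73 0.0525 0.0526 3.25 3.28 [ 2.9 -2.6 -1.3]
29.04 0.0532 0.0532 3.42 3.26 [ 3.  -3.2 -0.8]
29.36 0.0539 0.054 3.25 3.26 [ 1.3 -3.2 -1.6]
29.68 0.0546 0.0547 3.5 3.25 [ 1.5 -3.4 -0.5]
29.99 0.0553 0.0554 3.62 3.26 [ 1.2 -3.2 -0.3]
30.31 0.056 0.0561 3.32 3.32 [ 2.5 -3.  -1.9]
30.62 0.0567 0.0568 3.52 3.35 [ 1.8 -3.6 -1.5]
30.94 0.0574 0.0575 3.91 3.37 [ 2.2 -4.1 -0.4]
31.26 0.0581 0.0582 3.27 3.43 [ 1.9 -2.7 -1. ]
31.57 0.0588 0.0589 3.35 3.43 [ 0.4 -2.9 -2. ]
31.89 0.0595 0.0596 3.46 3.39 [ 1.7 -3.4 -1.5]
32.21 0.0602 0.06 4.0 3.44 [ 1.2 -4.8 -1.6]
32.52 0.0609 0.0601 5.23 3.48 [ 1.4 -5.3 -0.2]
32.84 0.0616 0.0601 6.27 3.51 [ 1.5 -6.  -0.2]
```

Home contact felt: the tip stays at jig x ≈ 60.1 mm while the force climbs (steady drag ≈ 3.4 N), and the place agrees with the screw head seen in the image. Now I press up to about 10.4 N.

Run:
```python
from workcell import robot
from h import *
x=.0616
while x<.070:
    x+=.0005
    robot.move_straight([*jig(-.14+x),.036],vel=.01)
    s,f=rd(robot,6)
    print(round(s["t"],2),round(x,4),round(tipx(s),4),round(f,2),s["wrist_force"].round(1))
    if f>10.0 or tipx(s)>.0612: break
for _ in range(4):
    robot.pause(.15); s,f=rd(robot,4); print('hold',round(s["t"],2),round(tipx(s),4),round(f,2))
```

```text
33.19 0.0621 0.0601 6.83 [ 1.8 -6.6  0.1]
33.54 0.0626 0.0601 7.95 [ 1.1 -8.4 -0.1]
33.89 0.0631 0.0601 8.29 [ 0.6 -8.7  0.7]
34.24 0.0636 0.0602 8.79 [ 0.4 -7.6  1. ]
34.59 0.0641 0.0602 9.66 [ 1.2 -9.5 -0.3]
34.94 0.0646 0.0602 10.4 [  1.5 -10.1   1.9]
hold 35.16 0.0602 10.18
hold 35.38 0.0602 9.95
hold 35.59 0.0602 10.25
hold 35.81 0.0602 10.41
```

Run:
```python
from workcell import robot
from h import *
robot.move_straight([*jig(-.14+.05),.036],vel=.03)
r=robot.move_straight([*jig(-.30),.036],vel=.1,guard=6)
s,f=rd(robot);print(r,s["t"],tipx(s),f,s["wrist_force"].round(1))
if not r:
    robot.move_straight([*jig(-.30),.11],vel=.15)
    robot.goto([*SO,.13],rot(SY,1))
    s=robot.state();print(s["t"],s["position"],s["joints"].round(2))
for n in ("top","scene"):
    im=robot.get_image(n);pickle.dump(im,open(f'{n}5.pkl','wb'));cv2.imwrite(f'pics/{n}5.png',im["pixels"][:,:,::-1])
    c=im["pixels"][180:270,160:310] if n=="top" else im["pixels"][140:275,110:390]
    cv2.imwrite(f'pics/{n}5c.png',cv2.resize(c[:,:,::-1],None,fx=5 if n=="top" else 2.85,fy=5 if n=="top" else 2.85,interpolation=cv2.INTER_CUBIC))
```

```text
False 38.7583 -0.1593298987050873 -0.19471303164427953 [ 0.5  0.3 -0.9]
40.6583 [ 0.52184708 -0.30404071  0.12912551] [-0.    0.82  0.89  1.7  -0.74  1.   -0.64]
```

View pics/top5c.png

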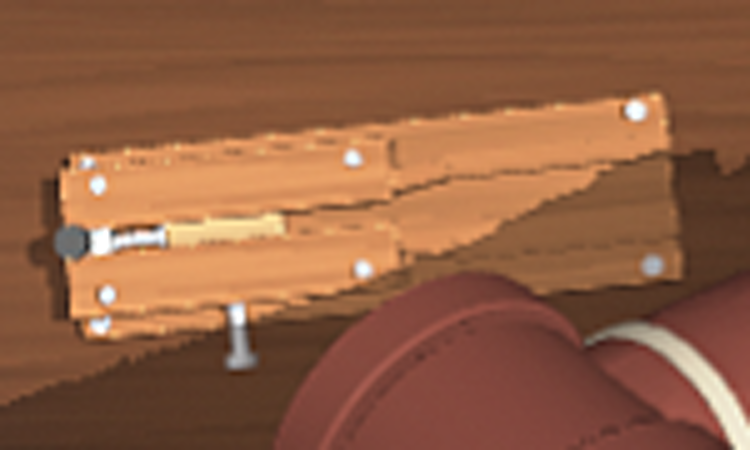

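View pics/scene5c.png

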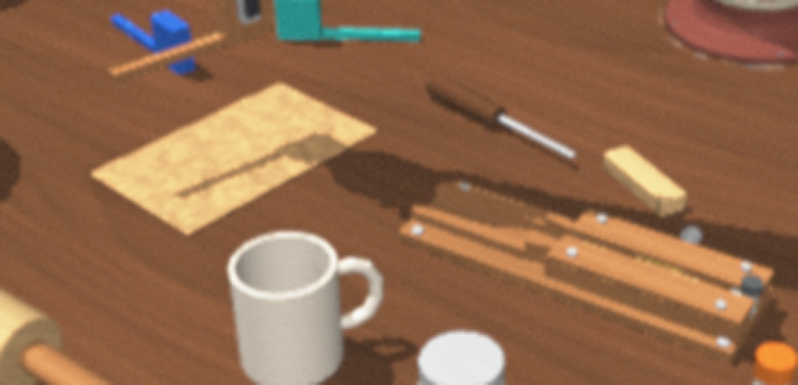

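The slat's front butts the screw head at top crop (167,237), and the knob is still at (72,242). The stick is level above the mat, so I lay it down.

Run:
```python
from workcell import robot
from h import *
r=robot.move_straight([*SO,.045],vel=.12)
r=robot.move_straight([*SO,.0245],vel=.03,guard=4)
s,f=rd(robot);print(r,s["t"],s["position"],s["wrist_force"].round(1))
robot.gripper_open();robot.pause(.2)
robot.move_straight([*SO,.16],vel=.12)
robot.goto([.45,-.10,.35],rot(SY,1)) if False else None
s=robot.state();print(s["t"],s["position"],s["grip_width"])
q=s["joints"].copy();q[0]-=.9   # swing clear of the views
import sys
robot.move_straight([*SO,.24],vel=.2)
for n in ("top","scene"):
    im=robot.get_image(n);pickle.dump(im,open(f'{n}6.pkl','wb'));cv2.imwrite(f'pics/{n}6.png',im["pixels"][:,:,::-1])
```

```text
True 42.3 [ 0.52179105 -0.30436674  0.02523772] [-0.1 -0.3  4.7]
44.4417 [ 0.52166755 -0.30416809  0.15907808] 0.08538284283534382
```

View pics/top6.png

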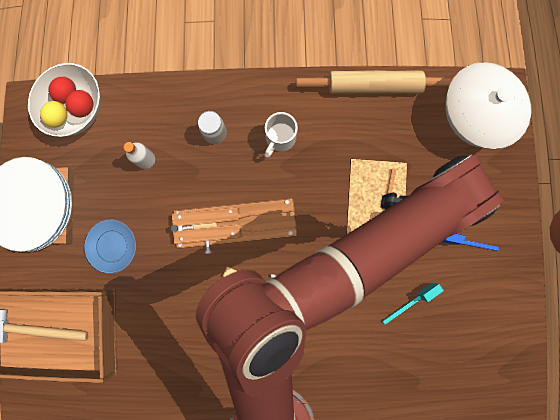

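View pics/scene6.png

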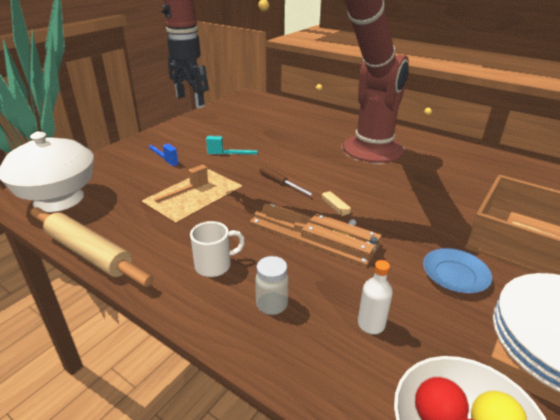

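The stick lies upright on the mat at scene (195,185), the gripper is clear, and the bystanders are in place. One numeric check of the knob against the first picture, then I hand in.

Run:
```python
import pickle,cv2,numpy as np
a=pickle.load(open('top0.pkl','rb'))["pixels"];b=pickle.load(open('top6.pkl','rb'))["pixels"]
def knob(p):
    c=p[220:240,168:184].astype(int); w=((c.max(2)-c.min(2)<25)&(c.max(2)<120)); v,u=np.nonzero(w); return u.mean()+168,v.mean()+220,w.sum()
print(knob(a),knob(b))
x=cv2.resize(b[205:250,165:245,::-1],None,fx=9,fy=9,interpolation=cv2.INTER_CUBIC);cv2.imwrite('pics/fin.png',x)
from workcell import robot
robot.sign_off();print(robot.state()["t"])
```

```text
(np.float64(174.05128205128204), np.float64(227.8974358974359), np.int64(39)) (np.float64(174.05128205128204), np.float64(227.8974358974359), np.int64(39))
the job is handed in; nothing more can be done
the job is handed in; nothing more can be done
```

View pics/fin.png

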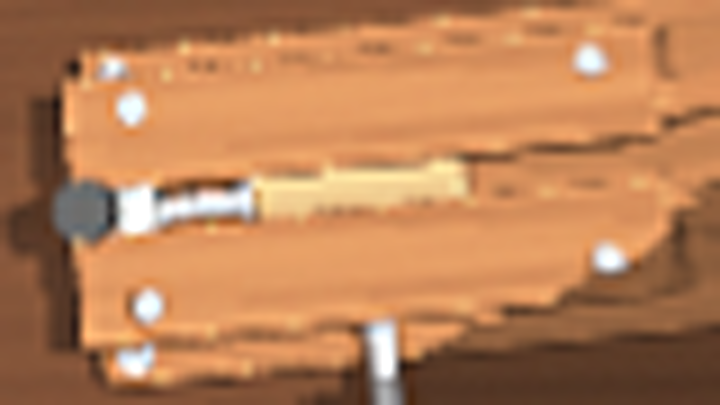

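The slat is home against the stop's screw, the stick is back on the mat, and the job was handed in at about 45 s on the robot's clock.

- **Feeding:** I fed the slat with the brown stick's blade, past the shoe (peak about 5 N, then a steady drag of about 3.4 N). The screw was felt with the blade tip 60 mm past the mouth, where the pictures had put it.
- **Pressing home:** I pressed to about 10.3 N, which is 7 N above the drag, and held it for about 0.9 s. The tip did not move while I held.
- **Last checks:** The knob's pixel position is identical before and after (174.05, 227.90), the slat butts the screw head at final crop (255,198), and the bystanders look unmoved.
- **A stop on the way:** The 5 N guard tripped once as the slat's nose met the channel mouth. The slat centred itself, and slow 2 mm steps carried it in.

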